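Push the copper-plated bar out of its pack, test it, put it in the tray

ROBOT

A 6-joint arm with a two-finger parallel gripper is mounted at the origin on a cart in front of the work surface, level with it; the furniture and walls round the work are solid. World frame = base frame: x ahead of the robot, y to its left, z up, the work surface at z = 0. Lengths are in m, angles in rad, forces in N, time in s.
With the tool pointing down it reaches from about 0.425 to 0.95 m from the base axis. Payload 3.5 kg.
Tool frame: the origin (TCP) lies at the very end of the fingers, on their centre line; the grasp point (between the pads) lies 19 mm behind it; z points along the fingers, y is the direction in which the jaws open and shut (so a half turn about z gives the same grasp; the last joint's range is limited). The gripper opens to 85 mm and grips with 20 to 120 N. Pads are 22 mm wide; open, the fingers measure 114 mm over their backs; the gripper's body (76 mm by 85 mm) begins 54 mm behind the grasp point. The pads swing forward as they close: fully open they stand 13 mm farther back than shut.
Start: joints at [1.047, 0.286, 1.577, -0, 1.279, -0.15], TCP at [0.246, 0.628, 0.231] pointing down, gripper open.
Joint ranges: [-2.77, 2.77], [-0.9, 2.22], [0.21, 2.48], [-1.53, 4.67], [0.24, 2.81], [-2.84, 2.84]. Speed limits (rad/s): [2.79, 2.79, 3.14, 3.14, 3.14, 3.14].

INTERFACE

Orientations are given as a unit quaternion [x, y, z, w].
In Python, from plant import get_state, vision, ctrl, cut_out gives the robot as it stands.
- The arm moves only by the tool jog_arm, never from a script. Its argument "commands" is text: rows parted by semicolons, each of 6 numbers parted by spaces: the shift along the world's x, y, z in m, then the turn, a rotation vector about the world's x, y, z in rad. A call has 1 to 20 rows; each row is the pose to reach, as a shift and turn from the pose commanded when the call began; what a row does not reach only later rows make up. A row lasts 1/8 s, in which the tool goes at most 62.5 mm and 10.7 degrees, less where a joint would pass 70% of its speed; a pose out of reach is approached as far as the arm can. A call with a gripper value outside its range is refused whole. "gripper" is the opening in per cent of the stroke, from 0 (shut) to 100 (fully open), set as the call begins (left out, the last holds). The fingers move at their own pace and stop on an object; "grip_force" is the grip in N (left out, the last holds). Time passes only in rows, so rows that repeat a pose let the fingers close. It gives the time, the measured TCP pose, the force and the opening at its end, in the units of the state.
- get_state(): the state, without advancing time (a new reading comes with each control period).
- vision.read_camera(name): name is "scene" or "top" or "wrist"; returns a dict with "frame" (384x512x3 uint8, red, green, blue), "z_map" (384x512 float32, m along the optical axis (not along the pixel's ray), 0 where there is no reading), "fx", "fy", "cx", "cy" (pixels), "R" (3x3) and "t" (3): a world point X has camera coordinates R X + t. Camera axes: x right, y down, z forward; pixel columns grow to the right and rows downward; lengths in m; the calibration is good to about 2 mm. The wrist camera is an equidistant fisheye: a pixel r from the principal point sees the ray r / f radians off the axis. A picture is of the moment at which its call begins.
- ctrl.sign_off(): hands the job in, once; it reports no verdict.
Trained networks look in the newest picture that a camera, given by its name, has taken for a name from the list of things; names that differ only in an ending like _2 or _b are one class to them, and where a whole thing is asked for, a point or a joint stands for the part that bears it (a point fixed in the world has none). Each returns a list of dicts, best first, with "conf" (0 to 1); they miss things now and then, are a little off and sometimes report something else, mostly with a low value. They report only what shows in the picture. A call takes as long as a camera call.
- cut_out(camera, query): "pixels" (384x512 bool, what is visible of it) and "box" ([centre column, centre row, width, height] in pixels, round what is visible of it).
The state is a dict: "time": time; "qpos": joint angles; "dq": joint speeds; "joint_efforts": joint torques, N m; "eef_pos": TCP position; "tcp_rot": TCP orientation; "contact_force": force on the tool from outside, world axes, zero at the start; "wrist_torque": the same for the moment, N m; "opening": opening from 0.0 (shut) to 1.0 (fully open).
Only numpy, scipy, OpenCV 4.12 (cv2) and the standard library are available. Lean on these libraries where they do the work, as an engineer would, in place of code of your own. Each camera call takes 0.05 s, during which the arm holds its last target.

TASK

Slide the copper-coloured bar lengthwise out of the pack of touching bars, straight ahead, until it pushes the tester's brass contact strip in against its springs by a few millimetres, and keep that gentle press for about a second without driving the strip to the end of its travel. Then pick the copper bar up and lay it gently flat in the white tray, and let go. The aluminium bars of the pack must stay where they lie, and the wood block and the tape roll are to be left alone.

Things in the scene. Friction and masses are not known exactly. Their poses are not given: they have to be found in the camera images.
- copper_bar: the copper-coloured bar: bar 90 x 32 x 34 mm (x, y, z), 0.18 kg, lying flat with its long side along its own x; origin at the centre of its underside, z up. Its place in the pack varies. It is one of four bars lying side by side on the worktop in one flush, touching row; they are too long for most grippers to span. Its x axis at the start points at the contact strip of the tester.
- alu_bar_0: bare aluminium (silver) bar 90 x 32 x 34 mm (x, y, z), 0.18 kg, lying flat with its long side along its own x; origin at the centre of its underside, z up; one of the pack, touching its neighbours along their long sides
- alu_bar_1: as alu_bar_0, another of the pack
- alu_bar_2: as alu_bar_0, another of the pack
- contact_tester: contact tester, fixed on the worktop beyond the pack; no floor under the bars. Origin on the worktop; its x axis is the direction in which bars are pushed. Far end: grey base with end wall (x 100 to 170 mm, 38 mm high), black carriage with brass screws (top at 45 mm), and before it the brass contact strip, 140 mm wide across y, 4 to 24 mm above the worktop, its flat face looking along -x
- pack_middle (a point): middle of the pack at the start, on the worktop, 100 mm behind the tester's origin; axes as the tester's. The bars lie along x with ends flush at x = -45 and +45 mm, centre lines at y = -48, -16, 16 and 48 mm from this point. It does not move with the bars
- strip_range (a point): middle of the range in which the strip's face can stand at rest: the carriage is clamped anew each time, and the face is up to 17 mm nearer or farther along the tester's x, so 106 to 140 mm beyond the bars' front ends. Find it by feel. The strip gives from 2 N, then 1 N per mm, hard end after 13 mm (15 N); it springs back. Good press: 4 to 10 N; over 13 N is too much. Sliding the bar takes 0.7 to 2 N more
- white_tray: shallow white open tray, fixed, outside 130 x 180 x 18 mm (own x, y, z), walls and floor 4 mm thick; origin at the centre of its underside, so its inner floor is 4 mm above the origin and 122 x 172 mm wide. A bench power supply, 163 mm high, stands behind it and left of the tester (front about 0.54 m ahead of the robot): carry the bar round or over it
- wood_block: brown wood block 40 x 85 x 34 mm standing loose between the tray and the pack; origin at the centre of its underside; leave alone
- masking_tape: roll of paper tape lying flat and loose on the left, 68 mm across, 24 mm high; origin at the centre of its underside; leave alone

How it is judged:
By the outcome, as a careful person would: the job done as asked, in the order asked, and still so for the second after the job is handed in, with the robot touching nothing.
It also fails if it takes over 69 s, if anything falls off the work surface, if the arm or the gripper's body presses on something with over 40 N, if the wrist force passes 120 N, or if a joint passes its speed limit or range.

## Working session

There is one attempt and no reset: what is moved stays moved. The work goes in short steps, Python scripts to look and compute and a tool call to move; the robot and the scene stay as the last step left them, time stands still between calls to the robot, and variables do not carry over. Pictures are saved under pics/ and viewed, and the job is handed in when it is done.

Besides the shell and the picture viewer there is one more tool, called after ">>>" by a JSON object that holds its "fn" and its "kwargs". jog_arm: Moves the arm, as the interface text tells. Its arguments: {"type":"object","properties":{"commands":{"type":"string"},"gripper":{"type":"number"},"grip_force":{"type":"number"}},"required":["commands"]}

```bash
mkdir -p pics; ls; cat > h.py <<'E'
import numpy as np, cv2
from plant import get_state, vision, ctrl, cut_out
def cloud(c):
    z=c["z_map"]; v,u=np.mgrid[0:z.shape[0],0:z.shape[1]]
    P=np.stack([(u-c["cx"])/c["fx"]*z,(v-c["cy"])/c["fy"]*z,z],-1)
    W=(P-np.array(c["t"]))@np.array(c["R"])
    W[z<=0]=np.nan
    return W
def save(c,n): cv2.imwrite("pics/"+n+".png",c["frame"][:,:,::-1])
E
python3 - <<'E'
from h import *
print(get_state())
for n in ("top","scene"):
    c=vision.read_camera(n); save(c,n+"0"); np.savez(n+"0.npz",**{k:np.array(v) for k,v in c.items()})
    W=cloud(c)
    for q in ("copper_bar","alu_bar_0","contact_tester","white_tray","wood_block","masking_tape"):
        for d in cut_out(n,q)[:4]:
            p=W[d["pixels"]]; p=p[~np.isnan(p[:,0])]
            print(n,q,round(d["conf"],2),np.round(d["box"]),np.round(np.median(p,0),3),np.round(np.percentile(p,2,axis=0),3),np.round(np.percentile(p,98,axis=0),3))
E
```

```text
pics
{'time': 0.0, 'qpos': array([ 1.04696517e+00,  2.87209354e-01,  1.57821016e+00, -1.34635482e-05,
        1.27861210e+00, -1.50012330e-01]), 'dq': array([-0.0011582 , -0.00052626,  0.0012398 , -0.00040604,  0.00139641,
       -0.00045943]), 'joint_efforts': array([ 1.14814731e-03, -4.05992889e+01, -2.92624176e+01, -1.59520469e-04,
        5.95895035e-03,  4.19934125e-06]), 'eef_pos': array([0.2461336 , 0.62779959, 0.22990011]), 'tcp_rot': array([ 1.85820978e-01,  9.82582860e-01, -1.15304861e-03, -3.97058652e-04]), 'contact_force': array([-0.32729446,  0.36149172,  0.32224073]), 'wrist_torque': array([ 0.00152449, -0.02983394,  0.01992101]), 'opening': 0.9997004778965213}
top copper_bar 0.86 [321. 211.  14.  28.] [ 0.458 -0.218  0.033] [ 0.416 -0.235  0.003] [ 0.499 -0.204  0.039]
top alu_bar_0 0.71 [352. 210.  10.  28.] [ 0.457 -0.317  0.034] [ 0.414 -0.33   0.028] [ 0.503 -0.303  0.039]
top alu_bar_0 0.7 [332. 212.   6.  29.] [ 0.456 -0.252  0.034] [ 0.413 -0.268  0.029] [ 0.498 -0.238  0.04 ]
top alu_bar_0 0.69 [343. 213.  11.  26.] [ 0.456 -0.284  0.033] [ 0.414 -0.3    0.028]
[... 763 characters left out ...]
  0.005] [ 0.5   -0.241  0.038]
scene alu_bar_0 0.67 [326. 244.  21.  29.] [ 0.441 -0.288  0.034] [ 0.41  -0.303  0.005] [ 0.497 -0.274  0.038]
scene contact_tester 0.68 [343. 195.  55.  35.] [ 0.656 -0.269  0.024] [ 0.613 -0.336 -0.002] [ 0.719 -0.197  0.043]
scene white_tray 0.72 [222. 207.  68.  46.] [0.457 0.058 0.005] [ 0.389 -0.031  0.001] [0.52  0.147 0.019]
scene white_tray 0.31 [344. 197.  56.  43.] [ 0.657 -0.269  0.024] [ 0.613 -0.338 -0.002] [ 0.736 -0.195  0.042]
scene wood_block 0.76 [274. 221.  35.  22.] [ 0.459 -0.105  0.032] [ 0.442 -0.146 -0.001] [ 0.498 -0.059  0.037]
scene wood_block 0.54 [223. 207.  69.  47.] [0.456 0.059 0.005] [ 0.389 -0.03   0.001] [0.52  0.147 0.019]
```

```bash
python3 - <<'E'
import cv2,numpy as np
a=cv2.imread("pics/top0.png");b=cv2.imread("pics/scene0.png")
a=cv2.resize(a[110:260,110:390],None,fx=2.8,fy=2.8)
b=cv2.resize(b[130:300,110:390],None,fx=2.8,fy=2.8)
cv2.imwrite("pics/a.png",a);cv2.imwrite("pics/b.png",b)
E
```

```text
(no output)
```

View pics/a.png

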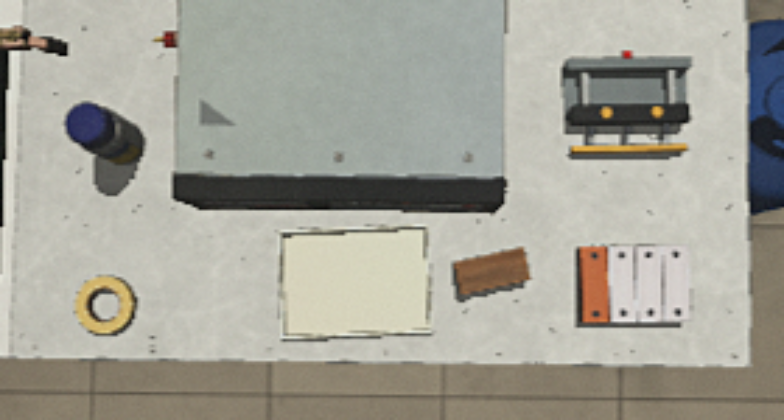

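View pics/b.png

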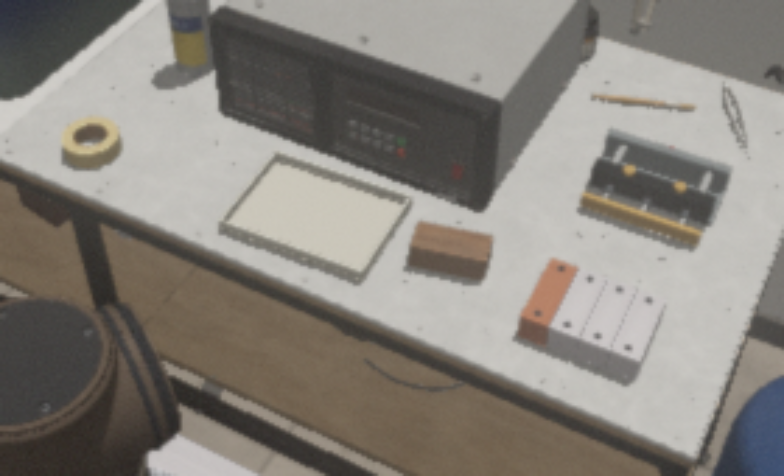

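Copper is the leftmost bar (about x 0.41–0.50, y −0.22). Next I'll refine the pack's yaw and edges, the supply's edges and the tray pose.

```bash
python3 - <<'E'
from h import *
for n in ("top","scene"):
    c=dict(np.load(n+"0.npz")); W=cloud(c)
    x,y,z=W[...,0],W[...,1],W[...,2]
    def rect(m,s):
        p=W[m][:,:2].astype(np.float32)
        print(n,s,len(p),cv2.minAreaRect(p),np.round(p.min(0),3),np.round(p.max(0),3))
    rect((abs(z-.034)<.005)&(x>.39)&(x<.53)&(y<-.18)&(y>-.36),"pack top")
    rect((abs(z-.024)<.004)&(x>.58)&(x<.64)&(y<-.17)&(y>-.36),"strip")
    rect((z>.01)&(z<.021)&(x>.37)&(x<.54)&(y<.17)&(y>-.045),"tray rim")
    rect((abs(z-.034)<.005)&(x>.43)&(x<.52)&(y<-.04)&(y>-.17),"wood")
    rect((abs(z-.163)<.02)&(x>.45)&(x<1)&(y<.4)&(y>-.3),"supply")
    f=c["frame"].astype(int); m=(f[...,0]>f[...,2]+60)&(f[...,0]>f[...,1]+50)&(abs(z-.034)<.005)&(x>.39)&(x<.53)&(y<-.18)
    rect(m,"copper")
    t=(abs(z)<.005)&(y<-.1)&(y>-.4)&(x<.5); print("table edge x",np.nanpercentile(x[t],1))
E
```

```text
top pack top 964 ((0.4573858976364136, -0.2682986259460449), (0.08908790349960327, 0.1277250498533249), 0.9901296496391296) [ 0.412 -0.333] [ 0.503 -0.205]
top strip 95 ((0.6264668703079224, -0.26367953419685364), (0.13342614471912384, 0.024338768795132637), 88.57477569580078) [ 0.615 -0.33 ] [ 0.64  -0.197]
top tray rim 258 ((0.46370720863342285, 0.06335658580064774), (0.1459684818983078, 0.17981286346912384), 2.784830331802368) [ 0.388 -0.028] [0.54  0.154]
top wood 292 ((0.46983760595321655, -0.09984823316335678), (0.03967690095305443, 0.08489317446947098), 13.261659622192383) [ 0.444 -0.143] [ 0.497 -0.056]
top supply 11545 ((0.7268160581588745, 0.0999954491853714), (0.3756653964519501, 0.5362579822540283), 0.22682400047779083) [ 0.538 -0.167] [0.916 0.368]
top copper 222 ((0.45529884099960327, -0.22125616669654846), (0.0865451917052269, 0.03120369464159012), 2.490934133529663) [ 0.412 -0.239] [ 0.498 -0.205]
table edge x -0.09974177097607406
scene pack top 1125 ((0.45631933212280273, -0.27210038900375366), (0.09410367161035538, 0.12792077660560608), 2.559469699859619) [ 0.408 -0.337] [ 0.504 -0.207]
scene strip 135 ((0.624936044216156, -0.2671482563018799), (0.029011160135269165, 0.13876663148403168), 1.0393370389938354) [ 0.61  -0.337] [ 0.639 -0.198]
scene tray rim 427 ((0.4626283049583435, 0.06178292632102966), (0.15474635362625122, 0.21290571987628937), 0.07369444519281387) [ 0.385 -0.045] [0.54  0.168]
scene wood 306 ((0.46812519431114197, -0.10349486768245697), (0.046352025121450424, 0.08501832187175751), 14.109485626220703) [ 0.44 -0.15] [ 0.498 -0.058]
scene supply 6434 ((0.7672275304794312, 0.09216630458831787), (0.46312370896339417, 0.5408361554145813), 0.039272669702768326) [ 0.536 -0.178] [0.999 0.362]
scene copper 123 ((0.45179229974746704, -0.22338439524173737), (0.0813768282532692, 0.024274272844195366), 3.5033133029937744) [ 0.411 -0.237] [ 0.493 -0.211]
table edge x -0.05599929955350713
```

```bash
python3 - <<'E'
from h import *
for n in ("top","scene"):
    c=dict(np.load(n+"0.npz")); W=cloud(c)
    x,y,z=W[...,0],W[...,1],W[...,2]
    for zl,zh in((.02,.05),(.05,.1),(.1,.15),(.155,.17)):
        for xl,xh in((.535,.56),(.56,.6),(.6,.65),(.65,.75),(.75,.9)):
            m=(z>zl)&(z<zh)&(x>xl)&(x<xh)&(y<-.10)&(y>-.19)
            if m.sum()>3: print(n,zl,xl,m.sum(),np.round(np.percentile(y[m],[2,10,30,50]),3))
    # pack row fits: edge lines
    m=(abs(z-.034)<.005)&(x>.39)&(x<.53)&(y<-.18)&(y>-.36)
    for s,f in(("front",max),("rear",min)):
        pts=[]
        for yb in np.arange(-.33,-.205,.006):
            k=m&(abs(y-yb)<.003)
            if k.sum()>2: pts.append((yb,f(x[k])))
        pts=np.array(pts); print(n,s,np.round(np.polyfit(pts[:,0],pts[:,1],1),4), np.round(np.median(pts[:,1]),4))
    m=(z>.008)&(z<.028)&(x>.59)&(x<.64)&(y<-.2)&(y>-.33)
    pts=[]
    for yb in np.arange(-.325,-.205,.006):
        k=m&(abs(y-yb)<.003)
        if k.sum()>1: pts.append((yb,np.min(x[k])))
    pts=np.array(pts); print(n,"strip",np.round(np.polyfit(pts[:,0],pts[:,1],1),4), np.round(np.median(pts[:,1]),4))
E
```

```text
top 0.02 0.65 9 [-0.189 -0.189 -0.188 -0.187]
top 0.05 0.75 47 [-0.172 -0.17  -0.166 -0.159]
top 0.1 0.75 20 [-0.169 -0.168 -0.166 -0.155]
top 0.155 0.535 6 [-0.105 -0.104 -0.103 -0.103]
top 0.155 0.56 15 [-0.106 -0.104 -0.103 -0.103]
top 0.155 0.6 16 [-0.103 -0.103 -0.102 -0.102]
top 0.155 0.65 39 [-0.105 -0.105 -0.102 -0.102]
top 0.155 0.75 54 [-0.152 -0.105 -0.105 -0.103]
top front [-0.0316  0.4909] 0.4988
top rear [-0.0136  0.4098] 0.4133
top strip [-0.0369  0.6058] 0.6161
scene 0.02 0.535 36 [-0.11  -0.109 -0.108 -0.107]
scene 0.02 0.56 27 [-0.11  -0.109 -0.109 -0.108]
scene 0.02 0.6 34 [-0.113 -0.111 -0.108 -0.108]
scene 0.02 0.65 63 [-0.11  -0.109 -0.109 -0.108]
scene 0.02 0.75 79 [-0.111 -0.109 -0.109 -0.108]
scene 0.05 0.535 59 [-0.11  -0.109 -0.109 -0.108]
scene 0.05 0.56 50 [-0.11  -0.109 -0.109 -0.108]
scene 0.05 0.6 62 [-0.11  -0.109 -0.108 -0.108]
scene 0.05 0.65 114 [-0.11  -0.109 -0.109 -0.108]
scene 0.05 0.75 154 [-0.175 -0.172 -0.156 -0.108]
scene 0.1 0.535 61 [-0.11  -0.109 -0.108 -0.108]
scene 0.1 0.56 56 [-0.11  -0.109 -0.109 -0.108]
scene 0.1 0.6 68 [-0.11  -0.109 -0.108 -0.108]
scene 0.1 0.65 124 [-0.109 -0.109 -0.108 -0.108]
scene 0.1 0.75 133 [-0.172 -0.16  -0.154 -0.109]
scene 0.155 0.535 23 [-0.109 -0.108 -0.107 -0.105]
scene 0.155 0.56 31 [-0.109 -0.108 -0.107 -0.105]
scene 0.155 0.6 34 [-0.108 -0.108 -0.107 -0.106]
scene 0.155 0.65 65 [-0.108 -0.108 -0.106 -0.105]
scene 0.155 0.75 55 [-0.158 -0.156 -0.108 -0.106]
scene front [-0.0248  0.4941] 0.5006
scene rear [-0.024   0.4043] 0.4109
scene strip [-0.0376  0.6027] 0.6123
```

>>> {"fn": "jog_arm", "kwargs": {"commands": "0.02 -0.06 0.02 0 0 0.1; 0.05 -0.12 0.03 0 0 0.2; 0.08 -0.18 0.04 0 0 0.3; 0.11 -0.24 0.04 0 0 0.374; 0.13 -0.30 0.04 0 0 0.374; 0.15 -0.36 0.04 0 0 0.374; 0.17 -0.42 0.04 0 0 0.374; 0.18 -0.48 0.04 0 0 0.374; 0.19 -0.54 0.04 0 0 0.374; 0.19 -0.60 0.04 0 0 0.374; 0.18 -0.66 0.04 0 0 0.374; 0.17 -0.72 0.04 0 0 0.374; 0.16 -0.78 0.04 0 0 0.374; 0.155 -0.82 0.04 0 0 0.374; 0.15 -0.85 0.04 0 0 0.374; 0.15 -0.85 0.04 0 0 0.374; 0.15 -0.85 0.04 0 0 0.374", "gripper": 0}}

```text
time: 2.82
eef_pos: [0.3965, -0.2211, 0.2713]
tcp_rot: [-0.0, 1.0, 0.0, 0.0]
contact_force: [0.5, 0.7, 0.2]
opening: 0.003
```

```bash
python3 - <<'E'
from h import *
c=vision.read_camera("wrist"); np.savez("w1.npz",**{k:np.array(v) for k,v in c.items()})
z=c["z_map"].astype(float)
def wcloud(c):
    z=c["z_map"].astype(float); v,u=np.mgrid[0:384,0:512]
    du,dv=(u-c["cx"])/c["fx"],(v-c["cy"])/c["fy"]; th=np.hypot(du,dv); 
    k=np.where(th>1e-6,np.tan(np.minimum(th,1.5))/np.maximum(th,1e-9),1)
    P=np.stack([du*k*z,dv*k*z,z],-1); W=(P-np.array(c["t"]))@np.array(c["R"]); W[z<=0]=np.nan; return W
W=wcloud(c);x,y,zz=W[...,0],W[...,1],W[...,2]
cv2.imwrite("pics/w1.png",c["frame"][:,:,::-1])
top=(abs(zz-.034)<.006)&(x>.39)&(x<.53)&(y<-.18)&(y>-.36)
f=c["frame"].astype(int); cop=(f[...,0]>f[...,2]+50)&(f[...,0]>f[...,1]+40)&(abs(zz-.034)<.006)&(y<-.18)&(y>-.3)&(x>.39)&(x<.53)
for s,m in(("pack",top),("cop",cop)):
    p=W[m][:,:2].astype(np.float32); print(s,len(p),cv2.minAreaRect(p) if len(p)>3 else 0,p.min(0),p.max(0))
for d in cut_out("wrist","copper_bar")[:2]:
    p=W[d["pixels"]&(abs(zz-.034)<.006)][:,:2].astype(np.float32); print(d["conf"],d["box"],cv2.minAreaRect(p),np.median(p,0))
for s,fn in(("front",lambda a:np.percentile(a,99)),("rear",lambda a:np.percentile(a,1))):
    pts=np.array([(yb,fn(x[k])) for yb in np.arange(-.33,-.205,.005) if (k:=top&(abs(y-yb)<.0025)).sum()>5])
    if len(pts)>3: print(s,np.polyfit(pts[:,0],pts[:,1],1),np.median(pts[:,1]))
pts=np.array([(xb,np.percentile(y[k],99)) for xb in np.arange(.415,.495,.005) if (k:=top&(abs(x-xb)<.0025)).sum()>5])
if len(pts)>3: print("left",np.polyfit(pts[:,0],pts[:,1],1),np.median(pts[:,1]))
E
```

```text
pack 5647 ((0.4563350975513458, -0.2717554271221161), (0.09042347967624664, 0.12843243777751923), 1.4692937135696411) [ 0.40978038 -0.33695516] [ 0.5026976  -0.20735559]
cop 1376 ((0.45150959491729736, -0.22378072142601013), (0.08296392112970352, 0.03227009251713753), 1.4766616821289062) [ 0.40978038 -0.24094373] [ 0.49282673 -0.20735559]
0.66 [252.9, 195.0, 21.4, 67.4] ((0.45152273774147034, -0.22339126467704773), (0.08298686146736145, 0.03154125064611435), 1.6232962608337402) [ 0.44919083 -0.22393295]
front [-0.0908798   0.47346286] 0.49948225388439066
rear [0.0956393  0.43986741] 0.41186077370183133
left [-0.05058427 -0.18725155] -0.2090317619561227
```

View pics/w1.png

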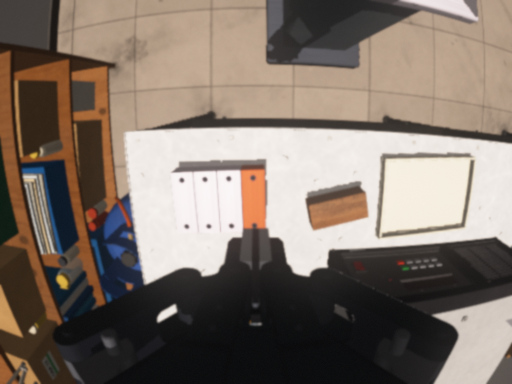

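>>> {"fn": "jog_arm", "kwargs": {"commands": "-0.013 0 -0.05 0 0 0.0257; -0.013 0 -0.10 0 0 0.0257; -0.013 0 -0.15 0 0 0.0257; -0.013 0 -0.19 0 0 0.0257; -0.013 0 -0.22 0 0 0.0257; -0.013 0 -0.24 0 0 0.0257; -0.013 0 -0.25 0 0 0.0257; -0.013 0 -0.256 0 0 0.0257; -0.013 0 -0.26 0 0 0.0257; -0.013 0 -0.26 0 0 0.0257; -0.013 0 -0.26 0 0 0.0257"}}

```text
time: 4.3
eef_pos: [0.3838, -0.222, 0.0119]
tcp_rot: [-0.013, 1.0, -0.0, 0.0]
contact_force: [-0.3, -1.1, 0.3]
opening: -0.002
```

```bash
python3 - <<'E'
from h import *
c=vision.read_camera("scene"); save(c,"s1"); c2=vision.read_camera("wrist"); save(c2,"w2")
print(get_state())
a=cv2.imread("pics/s1.png"); cv2.imwrite("pics/s1c.png",cv2.resize(a[180:290,230:400],None,fx=4,fy=4))
E
```

```text
{'time': 4.4, 'qpos': array([-7.53956604e-01,  9.50248831e-02,  2.26334513e+00,  3.53875444e-05,
        7.82240570e-01, -2.35056971e+00]), 'dq': array([-0.00107952,  0.00145058,  0.00407457, -0.00066824, -0.00091931,
        0.00048674]), 'joint_efforts': array([ 1.21529651e-02, -2.48062527e+01, -2.10192597e+01,  1.26986542e-04,
       -1.15783027e-03,  6.58589147e-05]), 'eef_pos': array([ 0.3837156 , -0.22189449,  0.0117685 ]), 'tcp_rot': array([-1.28954853e-02,  9.99916729e-01, -3.31735016e-04,  3.62247749e-04]), 'contact_force': array([-0.37646359, -0.791228  ,  0.52464949]), 'wrist_torque': array([-0.02092161, -0.06829521, -0.0121582 ]), 'opening': 0.0009991541879706487}
```

View pics/s1c.png

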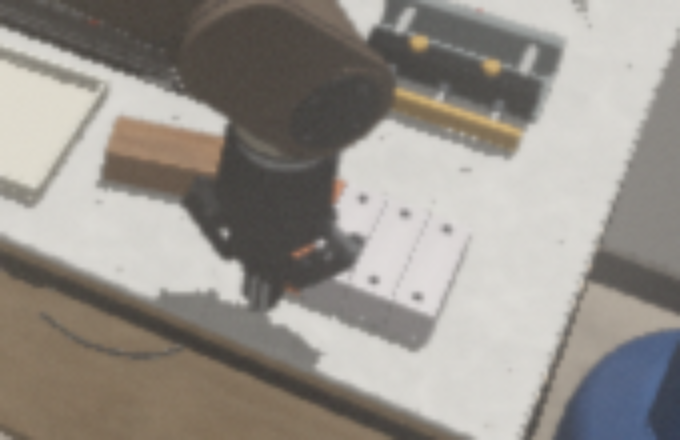

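View pics/w2.png

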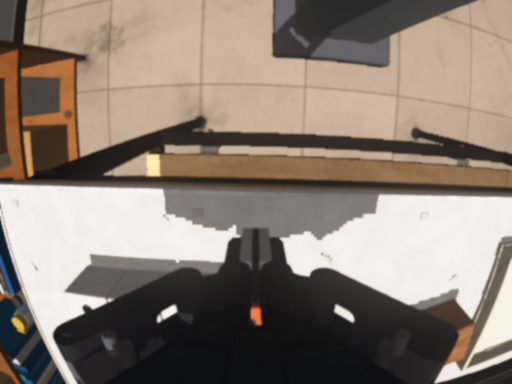

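>>> {"fn": "jog_arm", "kwargs": {"commands": "0.004 0 0 0 0 0; 0.008 0 0 0 0 0; 0.012 0 0 0 0 0; 0.014 0 0 0 0 0; 0.016 0 0 0 0 0; 0.018 0 0 0 0 0; 0.021 0.0005 0 0 0 0; 0.024 0.0006 0 0 0 0; 0.027 0.0007 0 0 0 0; 0.03 0.0008 0 0 0 0"}}

```text
time: 5.65
eef_pos: [0.4136, -0.2207, 0.0112]
tcp_rot: [-0.013, 1.0, 0.0, -0.0]
contact_force: [-1.4, -0.5, -0.0]
opening: -0.0
```

```bash
python3 - <<'E'
from h import *
c=vision.read_camera("scene"); save(c,"s2"); c2=vision.read_camera("top"); save(c2,"t2")
s=get_state(); print(s["time"],s["eef_pos"],s["contact_force"],s["wrist_torque"])
a=cv2.imread("pics/s2.png"); a=cv2.resize(a[180:290,230:400],None,fx=4,fy=4)[:300]
b=cv2.imread("pics/t2.png"); b=cv2.resize(b[130:230,270:370],None,fx=3,fy=3)
cv2.imwrite("pics/s2c.png",np.hstack([cv2.resize(a,(480,300)),b]))
E
```

```text
5.75 [ 0.41395814 -0.22093916  0.01141832] [ 0.16753969  0.27973261 -0.31766738] [-0.05265891  0.0104762   0.0540411 ]
```

View pics/s2c.png

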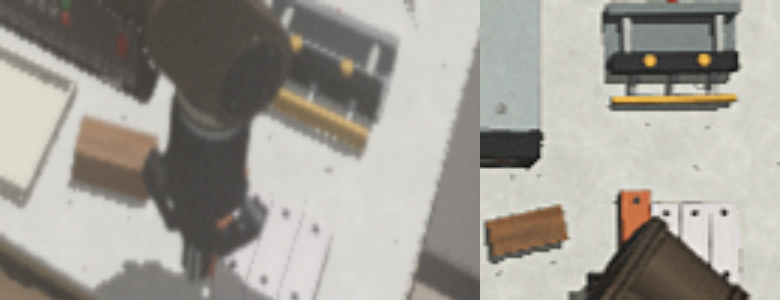

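The copper bar is sliding out alone, and its neighbours are still flush. I'll continue to just short of the earliest strip position.

>>> {"fn": "jog_arm", "kwargs": {"commands": "0.004 0.0001 0 0 0 0; 0.008 0.0002 0 0 0 0; 0.012 0.0003 0 0 0 0; 0.016 0.0004 0 0 0 0; 0.02 0.0005 0 0 0 0; 0.024 0.0006 0 0 0 0; 0.028 0.0007 0 0 0 0; 0.032 0.0008 0 0 0 0; 0.036 0.0009 0 0 0 0; 0.04 0.001 0 0 0 0; 0.044 0.0011 0 0 0 0; 0.048 0.0012 0 0 0 0; 0.052 0.0013 0 0 0 0; 0.056 0.0014 0 0 0 0; 0.06 0.0015 0 0 0 0; 0.064 0.0016 0 0 0 0; 0.068 0.0017 0 0 0 0; 0.072 0.0018 0 0 0 0; 0.076 0.002 0 0 0 0; 0.08 0.002 0 0 0 0"}}

```text
time: 8.25
eef_pos: [0.4937, -0.2188, 0.0114]
tcp_rot: [-0.013, 1.0, 0.0, -0.0]
contact_force: [-2.2, -0.3, 1.4]
opening: 0.001
```

```bash
python3 - <<'E'
from h import *
c=vision.read_camera("scene"); save(c,"s3"); c2=vision.read_camera("top"); save(c2,"t3")
s=get_state(); print(s["time"],s["eef_pos"],s["contact_force"],s["wrist_torque"])
for n,C in(("scene",c),("top",c2)):
    W=cloud(C);x,y,z=W[...,0],W[...,1],W[...,2]
    for d in cut_out(n,"copper_bar")[:1]:
        p=W[d["pixels"]&(abs(z-.034)<.006)]; print(n,d["conf"],p.min(0),p.max(0),cv2.minAreaRect(p[:,:2].astype(np.float32)))
    m=(z>.008)&(z<.028)&(x>.59)&(x<.65)&(y<-.2)&(y>-.33); print("strip",np.percentile(x[m],5))
a=cv2.imread("pics/s3.png"); a=cv2.resize(a[180:290,230:400],None,fx=4,fy=4)
b=cv2.imread("pics/t3.png"); b=cv2.resize(b[130:230,270:370],None,fx=3,fy=3)
cv2.imwrite("pics/s3c.png",np.hstack([cv2.resize(a,(480,300)),b]))
E
```

```text
8.35 [ 0.49417069 -0.21891401  0.01140016] [-0.20713998  0.01594286  0.74930933] [0.03171307 0.01901047 0.02378911]
strip 0.613599812502641
top 0.61 [ 0.55461595 -0.22871369  0.0281234 ] [ 0.59490874 -0.20160228  0.03888725] ((0.5747752785682678, -0.21527889370918274), (0.0400773361325264, 0.02724006026983261), 0.5290915369987488)
strip 0.6136498829071139
```

View pics/s3c.png

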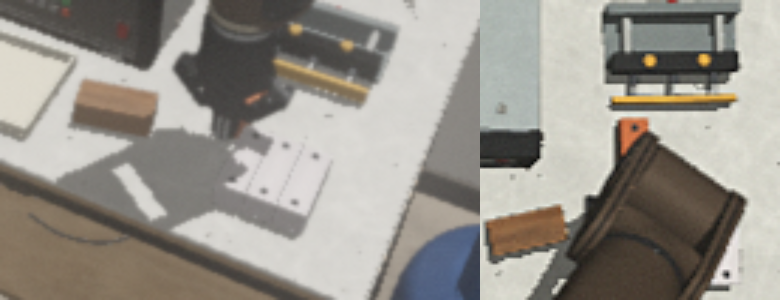

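>>> {"fn": "jog_arm", "kwargs": {"commands": "0.003 0.0001 0 0 0 0; 0.006 0.0002 0 0 0 0; 0.009 0.0002 0 0 0 0; 0.012 0.0003 0 0 0 0; 0.014 0.0003 0 0 0 0; 0.016 0.0004 0 0 0 0"}}

```text
time: 9.2
eef_pos: [0.5095, -0.2184, 0.0112]
tcp_rot: [-0.013, 1.0, 0.0, -0.0]
contact_force: [-0.8, -0.2, -0.2]
opening: 0.004
```

>>> {"fn": "jog_arm", "kwargs": {"commands": "0.001 0 0 0 0 0; 0.002 0 0 0 0 0"}}

```text
time: 9.45
eef_pos: [0.5114, -0.2184, 0.0113]
tcp_rot: [-0.013, 1.0, 0.0, -0.0]
contact_force: [-1.8, -0.2, -0.8]
opening: -0.005
```

>>> {"fn": "jog_arm", "kwargs": {"commands": "0.001 0 0 0 0 0; 0.002 0 0 0 0 0"}}

```text
time: 9.7
eef_pos: [0.5127, -0.2184, 0.0113]
tcp_rot: [-0.013, 1.0, 0.0, -0.001]
contact_force: [-5.7, -0.6, 2.0]
opening: 0.002
```

>>> {"fn": "jog_arm", "kwargs": {"commands": "0.001 0 0 0 0 0; 0.001 0 0 0 0 0"}}

```text
time: 9.95
eef_pos: [0.5135, -0.2183, 0.0113]
tcp_rot: [-0.013, 1.0, 0.0, -0.001]
contact_force: [-5.6, -0.4, 3.5]
opening: -0.003
```

>>> {"fn": "jog_arm", "kwargs": {"commands": "0.001 0 0 0 0 0; 0.001 0 0 0 0 0"}}

```text
time: 10.2
eef_pos: [0.5141, -0.2183, 0.0113]
tcp_rot: [-0.013, 1.0, 0.0, -0.002]
contact_force: [-6.6, -0.4, 4.2]
opening: 0.003
```

```bash
python3 - <<'E'
from h import *
s=get_state(); print(s["time"],s["eef_pos"],s["contact_force"],s["wrist_torque"])
c=vision.read_camera("scene"); save(c,"s4");c=vision.read_camera("top"); save(c,"t4")
s=get_state(); print(s["time"],s["eef_pos"],s["contact_force"],s["wrist_torque"])
a=cv2.imread("pics/s4.png"); a=cv2.resize(a[180:290,230:400],None,fx=4,fy=4)
b=cv2.imread("pics/t4.png"); b=cv2.resize(b[130:230,270:370],None,fx=3,fy=3)
cv2.imwrite("pics/s4c.png",np.hstack([cv2.resize(a,(480,300)),b]))
E
```

```text
10.2 [ 0.51413163 -0.21832885  0.01130816] [-6.60802229 -0.4451851   4.20371928] [-0.06673857  0.88175264 -0.00987092]
10.3 [ 0.51415283 -0.21829267  0.01129382] [-5.43100957 -0.16246992  3.36590702] [-0.08700554  0.921146    0.04613292]
```

View pics/s4c.png

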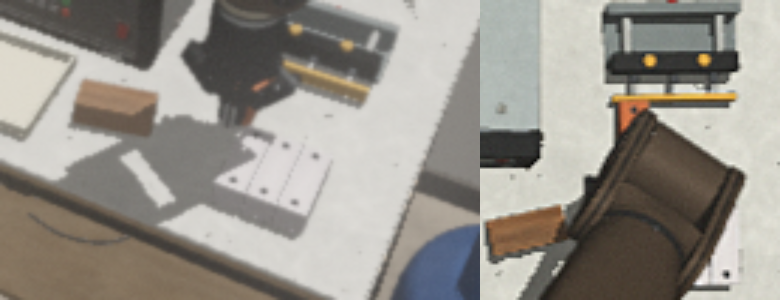

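>>> {"fn": "jog_arm", "kwargs": {"commands": "0.001 0 0 0 0 0; 0.002 0 0 0 0 0; 0.002 0 0 0 0 0"}}

```text
time: 10.68
eef_pos: [0.5154, -0.2183, 0.0113]
tcp_rot: [-0.013, 1.0, 0.001, -0.003]
contact_force: [-9.3, -0.8, 6.1]
opening: 0.001
```

>>> {"fn": "jog_arm", "kwargs": {"commands": "0 0 0 0 0 0; 0 0 0 0 0 0; 0 0 0 0 0 0; 0 0 0 0 0 0"}}

```text
time: 11.18
eef_pos: [0.5154, -0.2183, 0.0113]
tcp_rot: [-0.013, 1.0, 0.001, -0.003]
contact_force: [-8.7, -0.6, 5.4]
opening: 0.004
```

>>> {"fn": "jog_arm", "kwargs": {"commands": "0 0 0 0 0 0; 0 0 0 0 0 0; 0 0 0 0 0 0; 0 0 0 0 0 0; 0 0 0 0 0 0; 0 0 0 0 0 0"}}

```text
time: 11.92
eef_pos: [0.5154, -0.2183, 0.0113]
tcp_rot: [-0.013, 1.0, 0.001, -0.003]
contact_force: [-8.8, -0.4, 5.7]
opening: -0.004
```

```bash
python3 - <<'E'
from h import *
c=vision.read_camera("top"); save(c,"t5"); W=cloud(c);x,y,z=W[...,0],W[...,1],W[...,2]
m=(z>.008)&(z<.028)&(x>.59)&(x<.65)&(y<-.24)&(y>-.33); print("strip",np.percentile(x[m],[5,50]))
for k in range(1):
    c=vision.read_camera("scene"); save(c,"s5"); s=get_state(); print(s["time"],s["eef_pos"],s["contact_force"])
W=cloud(c);x,y,z=W[...,0],W[...,1],W[...,2]
m=(z>.008)&(z<.028)&(x>.59)&(x<.65)&(y<-.24)&(y>-.33); print("strip",np.percentile(x[m],[5,50]))
m=(abs(z-.034)<.015)&(x>.53)&(x<.615)&(y<-.2)&(y>-.24)
print(np.round(W[m][::3],3)[:20])
E
```

```text
strip [0.617957   0.62358553]
12.025 [ 0.51542684 -0.218266    0.01132456] [-8.94873822 -1.06796601  5.66752037]
strip [0.61662177 0.62249009]
[[ 0.589 -0.237  0.025]
 [ 0.552 -0.21   0.036]
 [ 0.568 -0.236  0.035]
 [ 0.561 -0.233  0.035]
 [ 0.536 -0.238  0.021]]
```

Held about 1.4 s at 8.8 N total, about 7 N of it on the strip; the strip moved in roughly 4 mm. Now I'll back off gently and lift.

>>> {"fn": "jog_arm", "kwargs": {"commands": "-0.001 0 0 0 0 0; -0.002 0 0 0 0 0; -0.003 0 0 0 0 0; -0.004 0 0 0 0 0; -0.005 0 0 0 0 0; -0.006 0 0 0 0 0; -0.007 0 0 0 0 0; -0.008 0 0 0 0 0; -0.010 0 0 0 0 0; -0.014 0 0 0 0 0; -0.014 0 0.02 0 0 0; -0.014 0 0.06 0 0 0; -0.014 0 0.11 0 0 0; -0.014 0 0.15 0 0 0; -0.014 0 0.17 0 0 0; -0.014 0 0.17 0 0 0"}}

```text
time: 14.02
eef_pos: [0.5043, -0.2191, 0.1835]
tcp_rot: [-0.013, 1.0, -0.001, 0.002]
contact_force: [-1.0, 0.4, -0.2]
opening: -0.003
```

```bash
cat >> h.py <<'E'
def wcloud(c):
    z=c["z_map"].astype(float); v,u=np.mgrid[0:384,0:512]
    du,dv=(u-c["cx"])/c["fx"],(v-c["cy"])/c["fy"]; th=np.hypot(du,dv)
    k=np.where(th>1e-6,np.tan(np.minimum(th,1.5))/np.maximum(th,1e-9),1)
    P=np.stack([du*k*z,dv*k*z,z],-1); W=(P-np.array(c["t"]))@np.array(c["R"]); W[z<=0]=np.nan; return W
E
python3 - <<'E'
from h import *
for n in("wrist","top","scene"):
    c=vision.read_camera(n); save(c,n+"6"); W=wcloud(c) if n=="wrist" else cloud(c);z=W[...,2]
    for q in("copper_bar","alu_bar_0"):
      for d in cut_out(n,q)[:3]:
        p=W[d["pixels"]&(abs(z-.034)<.006)]
        if len(p)>5:print(n,q,d["conf"],p.min(0),p.max(0),np.median(p,0),cv2.minAreaRect(p[:,:2].astype(np.float32)))
a=cv2.imread("pics/scene6.png"); a=cv2.resize(a[180:290,230:400],(480,300))
b=cv2.imread("pics/wrist6.png")[80:384,100:420]; b=cv2.resize(b,(316,300))
cv2.imwrite("pics/c6.png",np.hstack([a,b]))
print(get_state()["eef_pos"])
E
```

```text
wrist copper_bar 0.56 [ 0.52307491 -0.23696809  0.02830297] [ 0.57310316 -0.20555145  0.03666835] [ 0.54180858 -0.22188477  0.03435859] ((0.5480891466140747, -0.22117869555950165), (0.049811240285634995, 0.03122107684612274), 0.4303221106529236)
wrist alu_bar_0 0.98 [ 0.41046337 -0.2729799   0.02823306] [ 0.50134571 -0.23834127  0.03700837] [ 0.45500441 -0.25534759  0.03427321] ((0.45579367876052856, -0.25569620728492737), (0.09108541905879974, 0.03245251253247261), 1.5296247005462646)
wrist alu_bar_0 0.98 [ 0.41206549 -0.30501452  0.03023169] [ 0.50197155 -0.26954555  0.03668458] [ 0.45530011 -0.28678829  0.03421677] ((0.4569958448410034, -0.2876397669315338), (0.08990853279829025, 0.03429123014211655), 1.561706304550171)
wrist alu_bar_0 0.79 [ 0.41236625 -0.33616462  0.02980953] [ 0.5023471  -0.30244483  0.03686419] [ 0.45667211 -0.31868815  0.03426624] ((0.4575987160205841, -0.3193957209587097), (0.08980568498373032, 0.032724060118198395), 1.309693455696106)
top copper_bar 0.59 [ 0.61206077 -0.33599922  0.02803598] [ 0.73094519 -0.18537123  0.03989884] [ 0.66899784 -0.26516999  0.
[... 914 characters left out ...]
46  -0.24059177  0.03944522] [ 0.44955937 -0.25585275  0.0343732 ] ((0.45401692390441895, -0.2553783655166626), (0.08956019580364227, 0.030321143567562103), 1.3671339750289917)
scene alu_bar_0 0.76 [ 0.40961972 -0.33705446  0.02812832] [ 0.50198917 -0.30351488  0.03912191] [ 0.45233262 -0.3202748   0.03439212] ((0.45582810044288635, -0.3194698393344879), (0.0920802652835846, 0.032820943742990494), 1.5856684446334839)
scene alu_bar_0 0.74 [ 0.40887617 -0.3063821   0.02861337] [ 0.50370755 -0.27147267  0.03963467] [ 0.45128309 -0.28898026  0.03467079] ((0.4564375877380371, -0.28890660405158997), (0.0943848118185997, 0.03264155611395836), 2.691066026687622)
[ 0.50312188 -0.21822758  0.18043801]
```

View pics/c6.png

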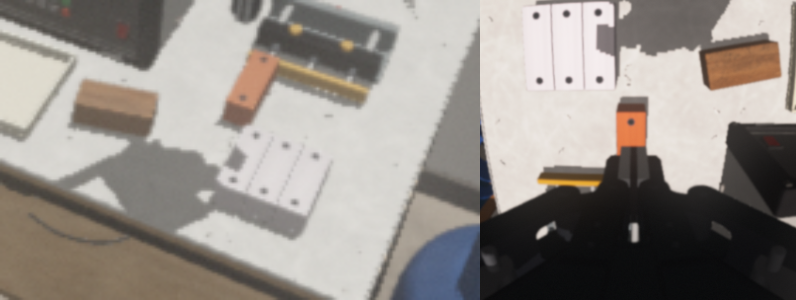

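>>> {"fn": "jog_arm", "kwargs": {"commands": "0.03 -0.0025 0 0 0 0; 0.064 -0.0025 0 0 0 0; 0.064 -0.0025 0 0 0 0; 0.064 -0.0025 -0.02 0 0 0; 0.064 -0.0025 -0.05 0 0 0; 0.064 -0.0025 -0.08 0 0 0; 0.064 -0.0025 -0.11 0 0 0; 0.064 -0.0025 -0.13 0 0 0; 0.064 -0.0025 -0.145 0 0 0; 0.064 -0.0025 -0.157 0 0 0; 0.064 -0.0025 -0.165 0 0 0; 0.064 -0.0025 -0.17 0 0 0; 0.064 -0.0025 -0.17 0 0 0; 0.064 -0.0025 -0.17 0 0 0", "gripper": 76, "grip_force": 30}}

```text
time: 16.23
eef_pos: [0.5679, -0.2211, 0.0119]
tcp_rot: [-0.013, 1.0, -0.0, 0.0]
contact_force: [0.1, -0.2, -0.3]
opening: 0.761
```

```bash
python3 - <<'E'
from h import *
s=get_state(); print(s["time"],s["eef_pos"],s["contact_force"],s["opening"])
for n in("scene","wrist"): save(vision.read_camera(n),n+"7")
a=cv2.imread("pics/scene7.png"); a=cv2.resize(a[150:260,250:390],(480,300))
b=cv2.imread("pics/wrist7.png")[80:384,100:420]; b=cv2.resize(b,(316,300))
cv2.imwrite("pics/c7.png",np.hstack([a,b]))
E
```

```text
16.225 [ 0.56789171 -0.22111903  0.01192149] [ 0.14472396 -0.1672677  -0.31467907] 0.7607184862974685
```

View pics/c7.png

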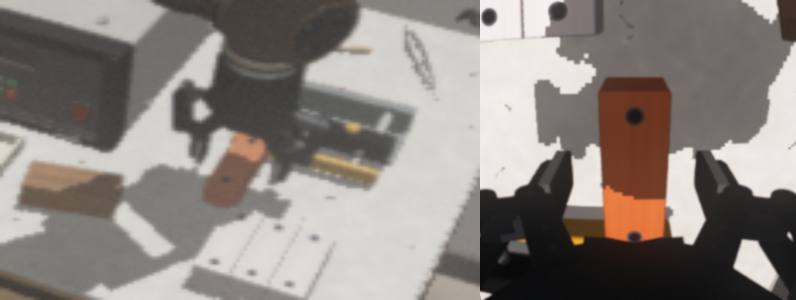

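>>> {"fn": "jog_arm", "kwargs": {"commands": "0 0 0 0 0 0; 0 0 0 0 0 0; 0 0 0 0 0 0; 0 0 0 0 0 0; 0 0 0 0 0 0; 0 0 0 0 0 0; 0 0 0 0 0 0; 0 0 0 0 0 0", "gripper": 0, "grip_force": 45}}

```text
time: 17.32
eef_pos: [0.5675, -0.2209, 0.0117]
tcp_rot: [-0.013, 1.0, -0.0, -0.0]
contact_force: [-2.6, 0.8, 5.2]
opening: 0.357
```

>>> {"fn": "jog_arm", "kwargs": {"commands": "0 0 0.005 0 0 0; 0 0 0.015 0 0 0; 0 0 0.03 0 0 0; 0 0 0.05 0 0 0; 0 0 0.08 0 0 0; 0 0 0.11 0 0 0; 0 0 0.13 0 0 0; 0 0 0.14 0 0 0; 0 0 0.14 0 0 0; 0 0 0.14 0 0 0"}}

```text
time: 18.58
eef_pos: [0.5666, -0.2205, 0.1499]
tcp_rot: [-0.013, 1.0, 0.001, -0.001]
contact_force: [0.5, -0.2, -1.6]
opening: 0.357
```

```bash
python3 - <<'E'
from h import *
s=get_state(); print(s["time"],s["eef_pos"],s["contact_force"],s["opening"])
for n in("scene","wrist"): save(vision.read_camera(n),n+"8")
a=cv2.imread("pics/scene8.png"); a=cv2.resize(a[130:260,230:390],(480,300))
b=cv2.imread("pics/wrist8.png")[80:384,100:420]; b=cv2.resize(b,(316,300))
cv2.imwrite("pics/c8.png",np.hstack([a,b]))
c=dict(np.load("w1.npz")); W=wcloud(c);z=W[...,2]
f=c["frame"]; m=(z<.012)&(z>-.004)&(W[...,0]>.37)&(W[...,0]<.54)&(W[...,1]>-.045)&(W[...,1]<.17)
hsv=cv2.cvtColor(f,cv2.COLOR_RGB2HSV)
print("tray px",np.round([W[r,cc] for r,cc in((160,390),(160,465),(225,385),(205,460),(190,425))],3))
for n in("top0","scene0"):
    c=dict(np.load(n+".npz"));W=cloud(c);z=W[...,2]
    m=(z>.014)&(z<.021)&(W[...,0]>.38)&(W[...,0]<.53)&(W[...,1]>-.04)&(W[...,1]<.165)
    lab,L=cv2.connectedComponents(m.astype(np.uint8))
    p=W[m][:,:2].astype(np.float32); r=cv2.minAreaRect(p); print(n,r, np.percentile(p,[3,97],axis=0))
E
```

```text
18.575 [ 0.5666459  -0.22046802  0.14985018] [ 0.46535269 -0.23008862 -1.58171813] 0.35679862348251223
tray px [[ 0.398 -0.025  0.018]
 [ 0.394  0.132  0.005]
 [ 0.507 -0.011  0.002]
 [ 0.475  0.138  0.005]
 [ 0.447  0.054  0.004]]
top0 ((0.4556981921195984, 0.06298287957906723), (0.12968222796916962, 0.17967119812965393), 3.2528305053710938) [[ 0.38834178 -0.02769167]
 [ 0.5229331   0.15388639]]
scene0 ((0.4550570547580719, 0.059720948338508606), (0.1330796331167221, 0.18268880248069763), 3.2963030338287354) [[ 0.38737843 -0.03185973]
 [ 0.52196792  0.14956427]]
```

View pics/c8.png

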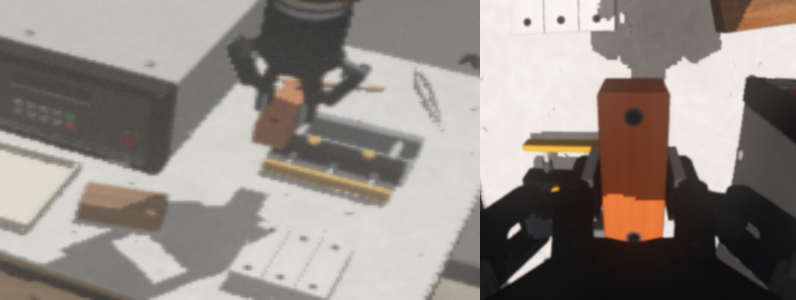

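>>> {"fn": "jog_arm", "kwargs": {"commands": "-0.03 0 0 0 0 0; -0.07 0 0 0 0 0; -0.10 0.01 0 0 0 0; -0.112 0.04 0 0 0 0.01; -0.112 0.08 0 0 0 0.02; -0.112 0.12 0 0 0 0.03; -0.112 0.16 0 0 0 0.031; -0.112 0.20 0 0 0 0.031; -0.112 0.24 0 0 0 0.031; -0.112 0.27 0 0 0 0.031; -0.112 0.281 0 0 0 0.031; -0.112 0.281 0 0 0 0.031; -0.112 0.281 -0.03 0 0 0.031; -0.112 0.281 -0.06 0 0 0.031; -0.112 0.281 -0.085 0 0 0.031; -0.112 0.281 -0.10 0 0 0.031; -0.112 0.281 -0.11 0 0 0.031; -0.112 0.281 -0.11 0 0 0.031"}}

```text
time: 20.92
eef_pos: [0.4554, 0.0598, 0.041]
tcp_rot: [-0.028, 1.0, 0.0, -0.0]
contact_force: [0.5, 0.1, -0.4]
opening: 0.359
```

```bash
python3 - <<'E'
from h import *
s=get_state(); print(s["time"],s["eef_pos"],s["tcp_rot"],s["contact_force"],s["opening"])
for n in("scene","wrist","top"): save(vision.read_camera(n),n+"9")
a=cv2.imread("pics/scene9.png"); a=cv2.resize(a[130:260,160:320],(480,300))
b=cv2.imread("pics/wrist9.png")[80:384,100:420]; b=cv2.resize(b,(316,300))
cv2.imwrite("pics/c9.png",np.hstack([a,b]))
E
```

```text
20.925 [0.4553646  0.05977945 0.04104322] [-2.82108393e-02  9.99601908e-01  9.64170623e-06 -4.17892155e-04] [ 0.52270422  0.06794414 -0.35125416] 0.3594079294835204
```

View pics/c9.png

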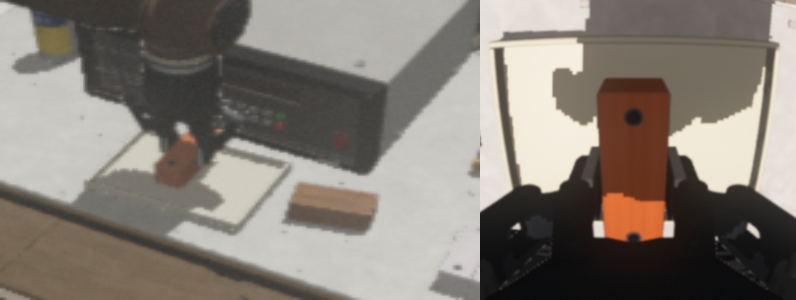

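>>> {"fn": "jog_arm", "kwargs": {"commands": "0 0 -0.006 0 0 0; 0 0 -0.012 0 0 0; 0 0 -0.017 0 0 0; 0 0 -0.02 0 0 0; 0 0 -0.022 0 0 0; 0 0 -0.023 0 0 0; 0 0 -0.023 0 0 0"}}

```text
time: 21.95
eef_pos: [0.4555, 0.0601, 0.0183]
tcp_rot: [-0.028, 1.0, -0.0, 0.0]
contact_force: [0.2, -0.1, -2.7]
opening: 0.356
```

>>> {"fn": "jog_arm", "kwargs": {"commands": "0 0 -0.0005 0 0 0; 0 0 -0.001 0 0 0"}}

```text
time: 22.2
eef_pos: [0.4556, 0.0601, 0.0174]
tcp_rot: [-0.028, 1.0, -0.0, 0.0]
contact_force: [-0.3, 0.2, -1.0]
opening: 0.358
```

>>> {"fn": "jog_arm", "kwargs": {"commands": "0 0 -0.0005 0 0 0; 0 0 -0.001 0 0 0"}}

```text
time: 22.45
eef_pos: [0.4555, 0.0601, 0.0163]
tcp_rot: [-0.028, 1.0, -0.0, 0.0]
contact_force: [-0.1, 0.3, -2.3]
opening: 0.362
```

>>> {"fn": "jog_arm", "kwargs": {"commands": "0 0 -0.0005 0 0 0; 0 0 -0.001 0 0 0"}}

```text
time: 22.7
eef_pos: [0.4554, 0.0601, 0.0156]
tcp_rot: [-0.028, 1.0, 0.0, -0.0]
contact_force: [-2.3, 0.5, 3.8]
opening: 0.358
```

>>> {"fn": "jog_arm", "kwargs": {"commands": "0 0 -0.0005 0 0 0; 0 0 -0.0005 0 0 0"}}

```text
time: 22.95
eef_pos: [0.4554, 0.0601, 0.0156]
tcp_rot: [-0.029, 1.0, -0.0, -0.001]
contact_force: [-4.7, 0.5, 7.3]
opening: 0.357
```

>>> {"fn": "jog_arm", "kwargs": {"commands": "0 0 0.0007 0 0 0; 0 0 0.0007 0 0 0"}}

```text
time: 23.2
eef_pos: [0.4557, 0.0601, 0.0157]
tcp_rot: [-0.028, 1.0, -0.0, 0.0]
contact_force: [-0.2, 0.6, 1.0]
opening: 0.363
```

>>> {"fn": "jog_arm", "kwargs": {"commands": "0 0 0 0 0 0; 0 0 0 0 0 0; 0 0 0 0 0 0; 0 0 0 0 0 0; 0 0 0 0 0 0; 0 0 0.005 0 0 0; 0 0 0.015 0 0 0; 0 0 0.04 0 0 0; 0 0 0.08 0 0 0; 0 0 0.13 0 0 0; 0 0 0.17 0 0 0; 0 0 0.19 0 0 0; 0 0 0.19 0 0 0; 0 0 0.19 0 0 0", "gripper": 72}}

```text
time: 24.95
eef_pos: [0.4547, 0.0602, 0.2046]
tcp_rot: [-0.028, 1.0, 0.0, -0.001]
contact_force: [0.1, -0.8, 0.7]
opening: 0.715
```

```bash
python3 - <<'E'
from h import *
s=get_state(); print(s["time"],s["eef_pos"],s["contact_force"],s["opening"])
for n in("scene","wrist","top"):
    c=vision.read_camera(n); save(c,n+"10"); W=wcloud(c) if n=="wrist" else cloud(c);z=W[...,2]
    for q in("copper_bar","alu_bar_0","wood_block","masking_tape"):
      for d in cut_out(n,q)[:3]:
        p=W[d["pixels"]&(z>.015)]
        if len(p)>5:print(n,q,round(d["conf"],2),np.round(np.median(p,0),3),[np.round(v,3) for v in cv2.minAreaRect(p[p[:,2]>np.median(p[:,2])-.006][:,:2].astype(np.float32))])
a=cv2.imread("pics/scene10.png"); a=cv2.resize(a[130:300,130:400],(480,300))
b=cv2.imread("pics/wrist10.png")[80:384,100:420]; b=cv2.resize(b,(316,300))
cv2.imwrite("pics/c10.png",np.hstack([a,b]))
E
```

```text
24.95 [0.45474361 0.06015321 0.20461789] [ 0.07646118 -0.82403228  0.6584142 ] 0.7154306475287743
scene copper_bar 0.6 [0.446 0.054 0.037] [array([0.456, 0.059]), array([0.091, 0.034]), np.float64(3.696)]
scene alu_bar_0 0.94 [ 0.447 -0.321  0.034] [array([ 0.457, -0.32 ]), array([0.092, 0.032]), np.float64(1.887)]
scene alu_bar_0 0.71 [ 0.446 -0.289  0.034] [array([ 0.456, -0.289]), array([0.091, 0.034]), np.float64(1.569)]
scene alu_bar_0 0.64 [ 0.446 -0.257  0.034] [array([ 0.456, -0.256]), array([0.094, 0.033]), np.float64(3.251)]
scene wood_block 0.6 [ 0.462 -0.106  0.033] [array([ 0.468, -0.103]), array([0.043, 0.085]), np.float64(11.596)]
scene masking_tape 0.77 [0.42  0.352 0.023] [array([0.423, 0.354]), array([0.07 , 0.067]), np.float64(1.731)]
wrist copper_bar 0.77 [0.453 0.06  0.038] [array([0.456, 0.061]), array([0.091, 0.031]), np.float64(2.602)]
wrist alu_bar_0 0.88 [ 0.454 -0.246  0.034] [array([ 0.455, -0.255]), array([0.09 , 0.034]), np.float64(1.096)]
wrist alu_bar_0 0.77 [ 0.455 -0.286  0.034] [array([ 0.456, -0.287]), array([0.089, 0.035]), np.float64(1.804)]
wris
[... 293 characters left out ...]
ay([0.067, 0.067]), np.float64(69.294)]
wrist masking_tape 0.62 [ 0.649 -0.276  0.029] [array([ 0.596, -0.164]), array([0.119, 0.422]), np.float64(27.472)]
top alu_bar_0 0.83 [ 0.453 -0.284  0.034] [array([ 0.456, -0.286]), array([0.037, 0.086]), np.float64(89.52)]
top alu_bar_0 0.8 [ 0.456 -0.251  0.033] [array([ 0.456, -0.252]), array([0.086, 0.031]), np.float64(2.153)]
top alu_bar_0 0.75 [ 0.46  -0.316  0.033] [array([ 0.458, -0.315]), array([0.089, 0.031]), np.float64(0.2)]
top wood_block 0.56 [ 0.47  -0.099  0.034] [array([ 0.47, -0.1 ]), array([0.039, 0.085]), np.float64(13.309)]
top masking_tape 0.82 [0.425 0.358 0.023] [array([0.424, 0.36 ]), array([0.063, 0.068]), np.float64(0.685)]
```

View pics/c10.png

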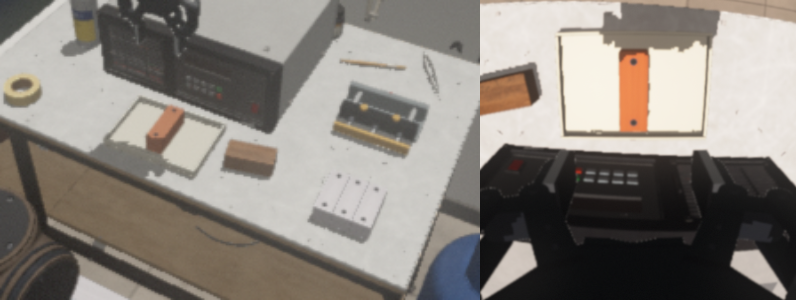

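The bar lies flat and centred in the tray, with its top at 0.038 m as expected. The rest of the scene hasn't moved.

```bash
python3 -c "
from plant import ctrl; print(ctrl.sign_off())"
```

```text
the job is handed in; nothing more can be done
None
```

The job is done and handed in at about 25 s of the 69 s allowed.

- **Push and press:** I slid the copper bar out with closed fingers and pressed the brass strip in about 4 mm. I held that for about 1.4 s. The sensor read 8.8 N in total, which I estimate as about 7 N on the strip after sliding friction. That is well short of the end stop.
- **Placing:** I backed off gently, gripped the bar, carried it round the power supply and laid it in the middle of the white tray. I lowered it by feel and let go.

**Last checks:**
- The bar lies flat at about (0.456, 0.060) with its top at 0.038 m, as it should be.
- The aluminium bars, wood block and tape roll are within about 2 mm of where they started, which is the measuring error.
- The gripper is clear, 0.2 m up.

**Disagreements:**
- During the press the tool also felt an upward force of about 5.7 N, probably friction from the bar's rear edge. The bar showed no tilt afterwards.
- In the last pictures the top camera's network did not report the copper bar, because the arm hid it. The scene and wrist cameras both found it.
- In the last wrist picture, one aluminium bar and a second "tape roll" were poorly outlined. The other two cameras showed all three bars in place and a single roll.

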